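# Clear the easel and hold the dodging mask over the print

### The job

Clear the enlarger easel: put the chrome lens cap in the small white tray and the film can in the small black tray, and let go of them. Then pick up the dodging mask by its wooden handle, lift it over the amber splash guard and hold it level and still about one centimetre above the blue-edged oblong on the print, centred on it with long sides parallel, never letting the mask touch the easel; finish still holding it there. Do not touch the splash guard or the switch box, and leave the thermometer holder, brass lens hood and negative carrier where they are.

Things in the scene. Friction and masses are not known exactly. Their poses are not given: they have to be found in the camera images.
- easel: enlarging easel, fixed: dark flat board 200 (x) x 180 (y) x 12 mm high with a white print and narrow aluminium masking strips (1.5 mm proud, look only); origin at the centre of its underside, z up
- patch: the oblong to be shaded, a flat marking on the print: grey with a blue edge, 70 (x, long) x 44 mm (y), partly hidden at first by the things lying on the print; origin at its centre in the print's surface, which is about 12.5 mm above the counter; z up
- guard: splash guard, fixed obstacle between the easel and the trays: upright amber panel 300 (along its x) x 6 mm, its top 90 mm above the counter with a steel edge 8 mm wide, steel feet 40 mm wide at both ends; origin at the centre of its underside
- white_tray: white square open tray, fixed, 120 x 120 x 30 mm high outside, walls and floor 5 mm; origin at the centre of its underside
- black_tray: black square open tray, fixed, 120 x 120 x 30 mm high outside, walls and floor 5 mm; origin at the centre of its underside
- mask: dodging mask, loose, about 120 g, lying flat on the counter beyond the guard: black plate 90 (x, long) x 64 (y) x 3 mm; above its middle a wooden handle bar along x, 64 long x 14 wide x 14 mm high, its centre 50 mm and its top 57 mm above the plate's underside, on two steel posts 10 mm thick at x = +-25 mm; balanced about the middle; origin at the centre of the plate's underside, z up
- lens_cap: chrome lens cap, loose, about 40 g, lying on the easel: disc 46 mm in diameter, 12 mm high (14 mm with a smaller raised centre); origin at the centre of its underside
- film_can: film can, loose, about 40 g, standing on the easel: aluminium cylinder 32 mm in diameter with a black lid 34 mm in diameter, 50 mm high in all (lid: top 8 mm); origin at the centre of its underside
- thermo_holder: bystander: white ceramic thermometer holder, loose, foot 48 mm in diameter, with a thin stem to 113 mm high; origin at the centre of its underside
- lens_hood: bystander: brass lens hood, loose, flared ring 36 to 52 mm in diameter, 30 mm high; origin at the centre of its underside
- carrier: bystander: grey steel negative carrier standing open, loose, lower plate 130 (x) x 85 mm (y) x 3 mm, its raised leaf at the +x end 101 mm high, leaning outwards to about x = 95 mm; origin at the centre of the lower plate's underside
- switch_box: bystander: black switch box, fixed, 70 (x) x 100 (y) x 45 mm high, with a red and a green push button on top, 55 mm high in all; origin at the centre of its underside

How it is judged (in metres and radians):
On the way, in this order (a step that is already met when the one before it is completed fails the run):
1. the lens cap lies in the white tray and the film can in the black tray, both let go and at rest (horizontal distance between lens_cap and white_tray below 0.055 m and z of lens_cap in the frame of white_tray between -0.002 and 0.03 m and linear speed of each of lens_cap, film_can below 0.03 m/s and contact force between each of lens_cap, film_can and the fingers below 0.05 N and horizontal distance between film_can and black_tray below 0.055 m and z of film_can in the frame of black_tray between -0.002 and 0.03 m), for 0.2 s.
2. the mask is carried across above the splash guard's top (height (world z) of mask above 0.09 m and y of mask in the frame of guard between -0.04 and 0.04 m and contact force between mask and the fingers above 0.5 N).
At the end, for the whole second after the job is handed in: Mask still gripped, at rest, touching neither easel nor guard: underside 3 to 22 mm above the print, centre within 10 mm of the oblong's, long axis within 8 degrees of its, tilt under 8 degrees; lens cap in the white tray and film can in the black tray (within 55 mm of centre), let go, at rest (all of step 1 and horizontal distance between mask and patch below 0.01 m and z of mask in the frame of patch between 0.003 and 0.022 m and angle between mask's own z axis and vertical below 0.14 rad and angle between the x axis of mask and the x axis of patch, either way round below 0.14 rad and contact force between mask and the fingers above 1 N and contact force between mask and easel below 0.05 N and contact force between mask and guard below 0.05 N and linear speed of mask below 0.02 m/s); the arm keeps its last pose, push and grip.
It fails at once if the mask touches the easel (contact force between mask and easel above 0.3 N).
It fails at once if something touches the splash guard (contact force between guard and anything else above 0.5 N).
It fails at once if something touches the switch box (contact force between switch_box and anything else above 0.5 N).
It fails at once if the thermometer holder, lens hood or negative carrier is shifted more than 20 mm (distance of any of thermo_holder, lens_hood, carrier from where it was at the start of the episode above 0.02 m).
It also fails if it takes over 67 s, if anything falls off the work surface, if the arm or the gripper's body presses on something with over 40 N, if the wrist force passes 120 N, or if a joint passes its speed limit or range.

### The arm

A 6-joint arm with a two-finger parallel gripper is mounted at the origin on the work surface. World frame = base frame: x ahead of the robot, y to its left, z up, the work surface at z = 0. Lengths are in mm, angles in rad, forces in N, time in s.
With the tool pointing down it reaches from about 275 to 750 mm from the base axis. Payload 10.2 kg.
Tool frame: the origin (TCP) lies at the centre of the arm's flange, where the gripper is bolted on; the fingertips stand 173 mm ahead of it and the grasp point (between the pads) lies 155 mm ahead of it; z points along the fingers, y is the line along which they close (so a half turn about z gives the same grasp; the last joint's range is limited). The gripper opens to 85 mm and grips with 20 to 120 N. Pads are 22 mm wide; open, the fingers measure 114 mm over their backs; the gripper's body (76 mm by 85 mm) begins 54 mm behind the grasp point. The pads swing forward as they close: fully open they stand 13 mm farther back than shut.
Start: joints at [1.127, 0.313, 1.498, -0, 1.331, -0.223], TCP at [114.994, 512.259, 404.694] pointing down, gripper open.
Joint ranges: [-2.94, 2.94], [-0.97, 2.17], [0.19, 2.56], [-1.23, 4.37], [0.02, 3.11], [-2.88, 2.88]. Speed limits (rad/s): [2.39, 2.39, 3.01, 3.14, 3.14, 3.14].

### API

Orientations are given as a unit quaternion [w, x, y, z].
In Python, from rig import ctrl gives the robot as it stands.
- The arm moves only by the shell command python3 steer.py 'ROWS' [OPENING] [FORCE]. ROWS is a JSON list of rows, 1 to 8 of them, each of 6 numbers: dx, dy, dz in mm, then a rotation vector rx, ry, rz in rad; each row is the pose to reach, as a shift and turn from the pose commanded when the command began, along the tool's axes at that moment; what a row does not reach only later rows make up. A row lasts 1/10 s, in which the tool goes at most 50 mm and 0.15 rad, less where a joint would pass 70% of its speed; a pose out of reach is approached as far as the arm can. OPENING is the opening from 0.0 (shut) to 1.0 (fully open), set as the command begins (- or left out keeps the last). The fingers move at their own pace and stop on an object; FORCE is the grip in N (left out, the last holds). Time passes only in rows, so rows that do not move let the fingers close. It prints the time, the measured TCP pose, the force, the opening and the grip force at its end.
- ctrl.sense(): the state, without advancing time (a new reading comes with each control period).
- ctrl.capture(name): name is "scene" or "top" or "wrist"; returns the picture (420x560x3 uint8, red, green, blue); there is no depth.
- ctrl.calibration(name): a dict with "fx", "fy", "cx", "cy" (pixels), "position" and "attitude" of the camera in the world. Camera axes: x right, y down, z forward; pixel columns grow to the right and rows downward; lengths in mm; the calibration is good to about 2 mm. A picture is of the moment at which its call begins: read the wrist's pose just before it. calibration takes no time and is no camera call; for the wrist camera it gives the pose at the moment of the call.
- ctrl.finish_job(): hands the job in; it is judged then, once.
The state is a dict: "time_s": time; "joints": joint angles; "dq": joint speeds; "tau": joint torques, N m; "eef_pos": TCP position; "ee_rot": TCP orientation; "force": force on the tool from outside, world axes, zero at the start; "wrist_torque": the same for the moment, N m; "grip_width": opening from 0.0 (shut) to 1.0 (fully open); "grip_force": force on a finger pad.
Only numpy, scipy, OpenCV 4.12 (cv2) and the standard library are available. Lean on these libraries where they do the work, as an engineer would, in place of code of your own. Each camera call takes 0.05 s, during which the arm holds its last target. There are 200 camera calls.

## Working session

There is one attempt and no reset: what is moved stays moved. The work goes in short steps, Python scripts to look and compute and a shell command to move; the robot and the scene stay as the last step left them, time stands still between calls to the robot, and variables do not carry over. Pictures are saved under pics/ and viewed, at most 12 in all, crops included, and the job is handed in when it is done.

```bash
ls; mkdir -p pics; python3 - <<'E'
from rig import ctrl
import cv2
for n in("scene","top"):
    c=ctrl.calibration(n); print(n,c)
    cv2.imwrite(f"pics/{n}0.png",ctrl.capture(n)[:,:,::-1])
s=ctrl.sense(); print(s)
E
```

```text
pics
rig.py
steer.py
scene {'fx': 438.0976605337146, 'fy': 438.0976605337146, 'cx': 280.2492648818689, 'cy': 211.56733943975826, 'position': array([1345.62122484, -533.56944661,  999.21770513]), 'attitude': array([-0.32378524,  0.8196631 ,  0.43786337, -0.17773909])}
top {'fx': 483.6743315541412, 'fy': 483.6743315541412, 'cx': 279.3250547113624, 'cy': 200.36948454984912, 'position': array([ 390.82362198,  -21.0955844 , 1328.87610109]), 'attitude': array([ 0.06273149, -0.69995832,  0.70845785, -0.06488899])}
{'time_s': 0.1, 'joints': array([ 1.12659515e+00,  3.13367100e-01,  1.49836066e+00,  3.52229647e-06,
        1.33096091e+00, -2.23382491e-01]), 'dq': array([-4.86402650e-04, -1.05321315e-03, -3.07368752e-03, -1.31383498e-05,
       -2.23941113e-04, -7.42327576e-04]), 'tau': array([ 3.49132177e-03, -4.12904441e+01, -2.60141623e+01, -1.29294008e-04,
        2.96422186e-03, -9.02402036e-06]), 'eef_pos': array([114.97701894, 512.21890165, 404.20614758]), 'ee_rot': array([-1.81157980e-04,  1.10185558e-01,  9.93910883e-01, -5.17198855e-04]), 'force': array([-0.51285704, -0.06374296,  0.35299547]), 'wrist_torque': array([0.02851367, 0.01263801, 0.01471576]), 'grip_force': 0.0, 'grip_width': 1.002847566409359}
```

View pics/top0.png

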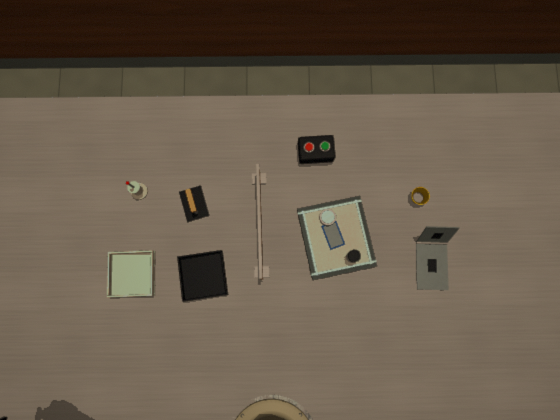

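View pics/scene0.png

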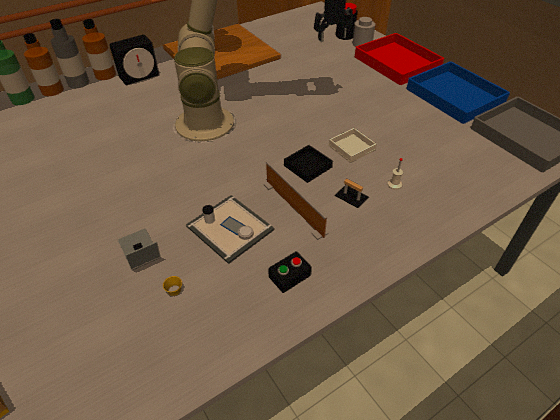

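The top view (up = +x, left = +y) shows the cap at (328,217), the can lid at (354,257) and the patch at (333,236). It also has the mask at (194,203) with its orange handle, the white tray at (131,274), the black tray at (202,276), the thermometer at (137,190), the guard running (258,168)-(262,280) and the switch box at (317,149). The scene view agrees.

```bash
cat > h.py <<'E'
import numpy as np, cv2, sys
from scipy.spatial.transform import Rotation as R
from rig import ctrl
def rot(q): return R.from_quat([q[1],q[2],q[3],q[0]])
def pt(cal,px,z):
    px=np.atleast_2d(np.asarray(px,float))
    d=np.c_[(px[:,0]-cal['cx'])/cal['fx'],(px[:,1]-cal['cy'])/cal['fy'],np.ones(len(px))]
    d=rot(cal['attitude']).apply(d); p=np.asarray(cal['position'])
    return p+d*((z-p[2])/d[:,2])[:,None]
def shot(name,f=None):
    c=ctrl.calibration(name); im=ctrl.capture(name)[:,:,::-1].copy()
    if f: cv2.imwrite('pics/'+f,im)
    return c,im
def blobs(im,lo,hi,amin=20):
    m=cv2.inRange(cv2.cvtColor(im,cv2.COLOR_BGR2HSV),np.array(lo),np.array(hi))
    cs,_=cv2.findContours(m,cv2.RETR_EXTERNAL,cv2.CHAIN_APPROX_NONE)
    return sorted([c for c in cs if cv2.contourArea(c)>=amin],key=cv2.contourArea,reverse=True)
def rect(cal,c,z):
    """min-area rectangle on plane z: centre, sides, angle(deg) of long side"""
    w=pt(cal,c.reshape(-1,2),z)[:,:2].astype(np.float32)
    b=cv2.boxPoints(cv2.minAreaRect(w)); e=[b[1]-b[0],b[2]-b[1]]
    l=max(e,key=np.linalg.norm); s=sorted(np.linalg.norm(v) for v in e)
    return b.mean(0).round(1),np.round(s,1),round(float(np.degrees(np.arctan2(l[1],l[0]))%180),1)
def goto(p,yaw=None):
    """shift in tool axes (mm) and rz to bring grasp point to p, tool down, closing line (tool y) at yaw deg mod 180"""
    s=ctrl.sense(); r=rot(s['ee_rot']); x=r.as_matrix()
    g=s['eef_pos']+x[:,2]*155
    print('grasp',g.round(1),'yaw_y',np.degrees(np.arctan2(x[1,1],x[0,1])).round(2),'tilt',np.degrees(np.arccos(-x[2,2])).round(2))
    t=np.array(p)+[0,0,155]   # TCP target, tool down
    y=np.arctan2(x[1,1],x[0,1]); 
    dy=0 if yaw is None else (np.radians(yaw)-y+np.pi/2)%np.pi-np.pi/2
    yy=y+dy; Y=np.array([np.cos(yy),np.sin(yy),0]);Z=np.array([0,0,-1.]);T=np.c_[np.cross(Y,Z),Y,Z]
    rv=R.from_matrix(x.T@T).as_rotvec()
    print('rows target',(x.T@(t-s['eef_pos'])).round(1),rv.round(3),'q',s['joints'].round(2))
E
python3 - <<'E'
from h import *
c=ctrl.calibration('top');im=cv2.imread('pics/top0.png')
for n,p,z in[('cap',(328,217),26),('can',(354,257),62),('patch',(333,236),12.5),('mask',(194,203),3),('therm',(140,191),5),('thermtop',(128,183),113),('g1',(257.5,166),90),('g2',(262,281),90),('hood',(420,197),20),('swb',(316,149),45)]: print(n,pt(c,p,z)[0].round(0))
h=cv2.cvtColor(im,cv2.COLOR_BGR2HSV)
for p in [(131,274),(202,285),(186,210),(191,199),(345,240),(338,247)]: print(p,h[p[1],p[0]])
for nm,lo,hi,z in[('white',(35,30,110),(85,255,255),30),('dark',(0,0,0),(180,255,30),30),('or',(5,150,100),(20,255,255),57),('blue',(100,100,30),(130,255,255),12.5)]:
    for b in blobs(im,lo,hi,30)[:6]: print(nm,cv2.boundingRect(b),rect(c,b,z))
s=ctrl.sense();w=ctrl.calibration('wrist');r=rot(s['ee_rot'])
print('wrist cam in tool',r.inv().apply(w['position']-s['eef_pos']),(r.inv()*rot(w['attitude'])).as_matrix().round(3),w['fx'])
E
```

```text
cap [ 581. -158.   26.]
can [ 470. -219.   62.]
patch [ 531. -172.   12.]
mask [628. 211.   3.]
therm [664. 362.   5.]
thermtop [663. 362. 113.]
g1 [710.  30.  90.]
g2 [411.  20.  90.]
hood [ 635. -414.   20.]
swb [ 768. -129.   45.]
(131, 274) [ 38  53 165]
(202, 285) [15 36 28]
(186, 210) [10 27 28]
(191, 199) [ 18 160 161]
(345, 240) [ 21  69 160]
(338, 247) [ 33  23 120]
white (112, 255, 40, 41) (array([433. , 368.5], dtype=float32), array([103.8, 107.6], dtype=float32), 2.0)
white (303, 200, 73, 74) (array([ 528.2, -183.6], dtype=float32), array([165.1, 176.1], dtype=float32), 10.8)
white (322, 210, 13, 13) (array([ 582.8, -156.1], dtype=float32), array([31.2, 32.5], dtype=float32), 43.6)
white (131, 182, 8, 11) (array([670.4, 370.1], dtype=float32), array([19.2, 28.6], dtype=float32), 2.3)
white (321, 142, 9, 7) (array([ 784.5, -156.1], dtype=float32), array([18.9, 19. ], dtype=float32), 114.2)
dark (178, 251, 49, 50) (array([428.7, 180.9], dtype=float32), array([115.5, 118.7], dtype=float32), 97.8)
dark (180, 186, 28, 35) (array([623.2, 207.7], dtype=float32), array([55.9, 83.2], dtype=float32), 16.5)
dark (298, 136, 37, 28) (array([ 772.1, -129.7], dtype=float32), array([75.1, 98.6], dtype=float32), 93.0)
dark (428, 260, 8, 11) (array([ 448.1, -430.6], dtype=float32), array([19.3, 26.5], dtype=float32), 179.3)
dark (431, 233, 12, 6) (array([ 526.8, -449.1], dtype=float32), array([13.5, 30.5], dtype=float32), 89.3)
or (186, 189, 10, 23) (array([627. , 211.5], dtype=float32), array([13.8, 61.6], dtype=float32), 16.7)
wrist cam in tool [67.18623902 -0.16309246 30.05848652] [[ 0.002 -0.964 -0.266]
 [ 1.     0.002 -0.001]
 [ 0.001 -0.266  0.964]] 317.71471871851537
```

```bash
python3 -c "
from h import *
goto([530,-185,230],100.8)"
```

```text
grasp [114.9 512.1 249.2] yaw_y 77.35 tilt 0.06
rows target [-557.7 -589.4   19.7] [-0.001 -0.    -0.409] q [ 1.13  0.31  1.5   0.    1.33 -0.22]
```

```bash
python3 steer.py '[[-558,-589,20,0,0,-0.409],[-558,-589,20,0,0,-0.409],[-558,-589,20,0,0,-0.409],[-558,-589,20,0,0,-0.409],[-558,-589,20,0,0,-0.409],[-558,-589,20,0,0,-0.409],[-558,-589,20,0,0,-0.409],[-558,-589,20,0,0,-0.409]]' 1.0; python3 -c "
from h import *
goto([530,-185,230],100.8)"
```

```text
time_s: 0.9
eef_pos: [313.6, 178.8, 395.3]
ee_rot: [0.0, -0.094, 0.996, 0.0]
force: [1.1, 0.7, 0.3]
grip_width: 1.004
grip_force: 0.0
grasp [313.7 178.8 240.3] yaw_y 100.8 tilt 0.02
rows target [-144.4 -397.9   10.4] [ 0.  0. -0.] q [ 0.19 -0.05  1.94  0.    1.25 -1.57]
```

```bash
python3 steer.py '[[-144,-392,10,0,0,0],[-144,-392,10,0,0,0],[-144,-392,10,0,0,0],[-144,-392,10,0,0,0],[-144,-392,10,0,0,0],[-144,-392,10,0,0,0],[-144,-392,10,0,0,0],[-144,-392,10,0,0,0]]'; python3 steer.py '[[-144,-20,0,0,0,0],[0,0,0,0,0,0]]' >/dev/null; python3 - <<'E'
from h import *
goto([530,-185,230],100.8)
shot('wrist','w1.png')
E
```

```text
time_s: 1.7
eef_pos: [519.6, -164.3, 385.3]
ee_rot: [-0.0, -0.094, 0.996, 0.0]
force: [0.8, 0.9, 1.3]
grip_width: 1.0
grip_force: 0.0
grasp [ 530.5 -167.6  222.1] yaw_y 100.82 tilt 0.25
rows target [  4.2 -16.4  -7.9] [ 0.004 -0.003  0.   ] q [-0.52  0.41  1.44  0.    1.3  -2.28]
```

```bash
python3 steer.py '[[0,-12,0,0,0,0],[0,-12,0,0,0,0],[0,-12,0,0,0,0],[0,-12,0,0,0,0]]'; python3 - <<'E'
from h import *
goto([530,-185,230],100.8)
shot('wrist','w2.png')
E
```

```text
time_s: 2.35
eef_pos: [521.2, -173.7, 386.6]
ee_rot: [0.001, -0.094, 0.996, -0.0]
force: [0.7, -0.5, -0.1]
grip_width: 1.001
grip_force: 0.0
grasp [ 521.4 -173.8  231.6] yaw_y 100.8 tilt 0.1
rows target [ -6.6 -12.8   1.6] [-0.001  0.001 -0.   ] q [-0.54  0.38  1.45  0.    1.31 -2.29]
```

View pics/w2.png

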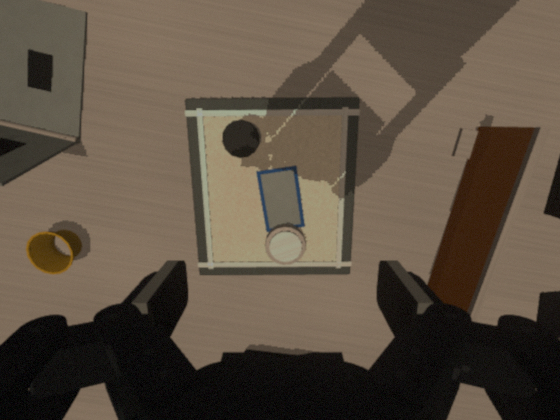

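The wrist view shows the cap centre near (286,244), the can lid near (241,138) and the blue patch outline from (258,170) to (304,228), with its lower end slightly covered by the cap.

```bash
python3 - <<'E'
from h import *
c=ctrl.calibration('wrist');im=cv2.imread('pics/w2.png')
print(pt(c,(286,244),24.5)[0],pt(c,(241,138),62.5)[0])
for b in blobs(im,(95,90,30),(135,255,255),30)[:3]: print('blue',cv2.boundingRect(b),rect(c,b,12.5),cv2.boxPoints(cv2.minAreaRect(b)).round())
crop=im[125:275,190:350]; g=cv2.cvtColor(crop,cv2.COLOR_BGR2GRAY)
ci=cv2.HoughCircles(cv2.medianBlur(g,3),cv2.HOUGH_GRADIENT,1,40,param1=80,param2=15,minRadius=14,maxRadius=26)
for x,y,r in ci[0]: print(x+190,y+125,r,pt(c,(x+190,y+125),24.5)[0].round(1))
for b in blobs(crop,(0,0,0),(180,255,35),150): print('dark',cv2.boundingRect(b),[v+o for v,o in zip(cv2.minEnclosingCircle(b)[0],(190,125))],cv2.minEnclosingCircle(b)[1])
E
```

```text
[ 582.39127662 -158.0500929    24.5       ] [ 475.19063897 -220.85401908   62.5       ]
blue (257, 167, 47, 64) (array([ 535.9, -173.1], dtype=float32), array([42.3, 68.3], dtype=float32), 19.3) [[257. 171.]
 [295. 166.]
 [303. 226.]
 [265. 231.]]
286.5 244.5 22.1 [ 582.9 -157.4   24.5]
241.5 138.5 18.8 [ 478.2 -224.7   24.5]
```

```bash
python3 -c "
from h import *
goto([582.5,-157.7,60])"
```

```text
grasp [ 521.4 -173.8  231.5] yaw_y 100.81 tilt 0.08
rows target [-63.    4.3 171.6] [-0.001  0.001  0.   ] q [-0.53  0.38  1.45  0.    1.31 -2.29]
```

```bash
python3 steer.py '[[-63,4.3,50,0,0,0],[-63,4.3,110,0,0,0],[-63,4.3,150,0,0,0],[-63,4.3,171,0,0,0],[-63,4.3,171,0,0,0],[-63,4.3,171,0,0,0],[-63,4.3,171,0,0,0]]' 1.0 40; python3 -c "
from h import *
goto([582.5,-157.7,30])
shot('wrist','w3.png')"
```

```text
time_s: 3.1
eef_pos: [582.9, -158.3, 217.9]
ee_rot: [0.002, -0.094, 0.996, -0.001]
force: [-0.6, 0.3, 0.7]
grip_width: 1.004
grip_force: 0.0
grasp [ 583.5 -158.7   62.9] yaw_y 100.79 tilt 0.28
rows target [ 0.4  0.8 32.9] [-0.003  0.004  0.   ] q [-0.46  0.68  1.45 -0.    1.01 -2.22]
```

View pics/w3.png

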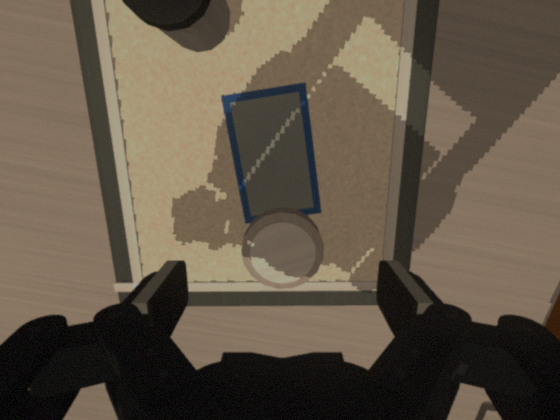

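The cap is centred at (282,248) between the fingers, and the patch outline is clear with corners (222,96), (305,83), (321,213) and (247,222).

```bash
python3 - <<'E'
from h import *
c=ctrl.calibration('wrist');im=cv2.imread('pics/w3.png')
for b in blobs(im,(95,90,30),(135,255,255),30)[:2]: print('blue',rect(c,b,12.5))
print(pt(c,(282,248),24.5)[0])
E
python3 steer.py '[[0,0,15,0,0,0],[0,0,31,0,0,0],[0,0,32,0,0,0],[0,0,32,0,0,0]]' 1.0 40
python3 steer.py '[[0,0,0,0,0,0],[0,0,0,0,0,0],[0,0,0,0,0,0],[0,0,0,0,0,0],[0,0,0,0,0,0],[0,0,0,0,0,0],[0,0,0,0,0,0],[0,0,0,0,0,0]]' 0.0 40; python3 -c "
from h import *
goto([583,-158,200])"
```

```text
blue (array([ 535.8, -173.2], dtype=float32), array([43.3, 69.4], dtype=float32), 19.4)
[ 582.66539679 -159.22370932   24.5       ]
time_s: 3.55
eef_pos: [582.3, -158.1, 182.8]
ee_rot: [-0.0, -0.094, 0.996, 0.0]
force: [-0.1, -1.0, 0.0]
grip_width: 1.0
grip_force: 0.0
time_s: 4.35
eef_pos: [582.5, -158.1, 183.6]
ee_rot: [0.001, -0.094, 0.996, -0.0]
force: [-1.9, 0.2, 6.0]
grip_width: 0.514
grip_force: 40.8
grasp [ 582.6 -158.2   28.6] yaw_y 100.79 tilt 0.07
rows target [-7.000e-01 -1.000e-01 -1.714e+02] [-0.001  0.001  0.   ] q [-0.46  0.73  1.47 -0.    0.95 -2.22]
```

```bash
python3 steer.py '[[0,0,-40,0,0,0],[0,0,-90,0,0,0],[0,0,-140,0,0,0],[0,0,-171,0,0,0],[0,0,-171,0,0,0]]'; python3 -c "
from h import *
goto([433,368.5,200])"
```

```text
time_s: 4.85
eef_pos: [582.5, -158.1, 358.9]
ee_rot: [0.004, -0.094, 0.996, -0.002]
force: [0.5, -1.0, -0.5]
grip_width: 0.52
grip_force: 41.1
grasp [ 583.8 -158.7  203.9] yaw_y 100.79 tilt 0.52
rows target [4.830e+01 5.453e+02 5.000e-01] [-0.005  0.007  0.   ] q [-0.46  0.52  1.32 -0.    1.3  -2.22]
```

```bash
python3 steer.py '[[48,545,0,0,0,0],[48,545,0,0,0,0],[48,545,0,0,0,0],[48,545,0,0,0,0],[48,545,0,0,0,0],[48,545,0,0,0,0],[48,545,0,0,0,0],[48,545,0,0,0,0]]'; python3 -c "
from h import *
goto([433,368.5,200],92)"
```

```text
time_s: 5.65
eef_pos: [472.2, 228.5, 352.9]
ee_rot: [-0.001, -0.094, 0.996, -0.0]
force: [0.8, -0.1, -0.2]
grip_width: 0.516
grip_force: 41.1
grasp [472.  228.5 197.9] yaw_y 100.77 tilt 0.07
rows target [ 12.3 144.8  -2.1] [-0.    -0.001  0.153] q [ 0.23  0.36  1.58  0.    1.21 -1.53]
```

```bash
python3 steer.py '[[12,142,0,0,0,0],[12,142,0,0,0,0],[12,142,0,0,0,0],[12,142,0,0,0,0],[12,142,0,0,0,0],[12,142,0,0,0,0]]'; python3 - <<'E'
from h import *
c,im=shot('wrist','w4.png')
goto([433,368.5,36])
ct=ctrl.calibration('top');it=cv2.imread('pics/top0.png')
E
```

```text
time_s: 6.25
eef_pos: [435.2, 363.2, 353.1]
ee_rot: [-0.0, -0.093, 0.996, -0.0]
force: [1.1, 0.0, -0.5]
grip_width: 0.518
grip_force: 41.1
grasp [435.3 363.  198.4] yaw_y 100.69 tilt 0.04
rows target [  1.2   5.9 162.4] [-0.    -0.001 -0.   ] q [ 0.49  0.45  1.44 -0.    1.25 -1.27]
```

View pics/w4.png

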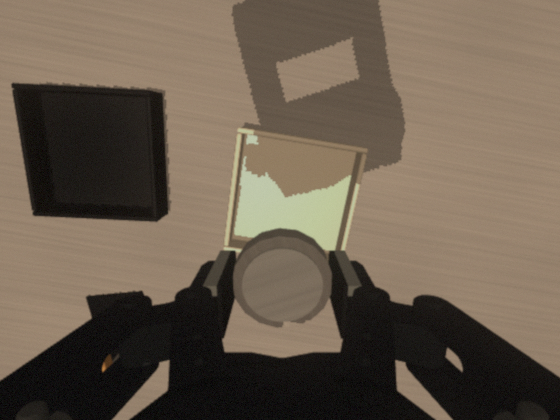

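The cap is held, and behind it the white tray shows top corners at (241,126) and (367,150), with the left edge running down to about (227,250). The black tray is at the left.

```bash
python3 - <<'E'
from h import *
c=ctrl.calibration('wrist')
a,b,d=pt(c,[(241,126),(367,150),(227,250)],30)[:,:2]
u=(b-a); L=np.linalg.norm(u); u/=L; n=np.array([-u[1],u[0]]); n=n if n@(d-a)>0 else -n
print(a,b,L,(a+b)/2+n*60, np.degrees(np.arctan2(u[1],u[0])))
p=pt(c,[(13,86),(165,90)],30)[:,:2]; print(p)
ct=ctrl.calibration('top'); im=cv2.imread('pics/top0.png')
print(pt(ct,[(107.5,251.5),(154,251.5),(153.5,298),(107.5,297.5)],30).round(0).tolist(),pt(ct,(131,274.5),30))
E
```

```text
[378.34766188 314.47122101] [377.75536059 430.28831248] 115.81860600011352 [438.05072663 372.68660931] 90.29301433983682
[[382.2005688  115.54726356]
 [360.85590292 245.07849714]]
[[494.0, 435.0, 30.0], [493.0, 311.0, 30.0], [371.0, 308.0, 30.0], [374.0, 429.0, 30.0]] [[432.82711403 369.53131077  30.        ]]
```

```bash
python3 steer.py '[[1,7,40,0,0,0],[1,7,90,0,0,0],[1,7,135,0,0,0],[1,7,165,0,0,0],[1,7,174,0,0,0],[1,7,174,0,0,0],[1,7,174,0,0,0]]'; python3 -c "
from h import *
goto([434,370,24])"
python3 steer.py '[[0,0,0,0,0,0],[0,0,0,0,0,0],[0,0,0,0,0,0],[0,0,0,0,0,0]]' 0.72
python3 steer.py '[[0,0,-40,0,0,0],[0,0,-90,0,0,0],[0,0,-140,0,0,0],[0,0,-176,0,0,0],[0,0,-176,0,0,0]]'
python3 -c "
from h import *
shot('wrist','w5.png')
goto([475,-221,200])"
```

```text
time_s: 7.0
eef_pos: [433.3, 370.6, 181.3]
ee_rot: [0.001, -0.094, 0.996, 0.001]
force: [0.8, 0.2, -0.2]
grip_width: 0.516
grip_force: 41.2
grasp [433.7 370.8  26.3] yaw_y 100.74 tilt 0.15
rows target [-0.5 -0.7  2.3] [ 0.001  0.002 -0.   ] q [ 0.5   0.67  1.58  0.    0.89 -1.26]
time_s: 7.4
eef_pos: [432.6, 370.8, 180.1]
ee_rot: [0.0, -0.094, 0.996, 0.0]
force: [0.1, 0.4, -0.2]
grip_width: 0.722
grip_force: 0.0
time_s: 7.9
eef_pos: [432.8, 371.0, 361.2]
ee_rot: [0.005, -0.094, 0.996, 0.002]
force: [0.6, 0.4, -0.4]
grip_width: 0.72
grip_force: 0.0
grasp [433.2 371.2 203. ] yaw_y 100.79 tilt 0.27
rows target [  69.1 -589.3    1.8] [ 0.001  0.005 -0.   ] q [ 0.5   0.45  1.43  0.    1.26 -1.26]
```

View pics/w5.png

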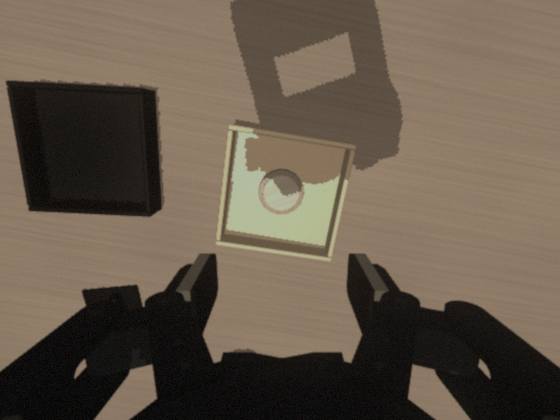

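The cap lies in the white tray at (282,190), well inside it. Next is the can.

```bash
python3 steer.py '[[69,-589,0,0,0,0],[69,-589,0,0,0,0],[69,-589,0,0,0,0],[69,-589,0,0,0,0],[69,-589,0,0,0,0],[69,-589,0,0,0,0],[69,-589,0,0,0,0],[69,-589,0,0,0,0]]' 1.0; python3 -c "
from h import *
goto([475,-221,200])"
```

```text
time_s: 8.75
eef_pos: [460.7, -30.2, 354.5]
ee_rot: [-0.001, -0.094, 0.996, 0.0]
force: [-0.2, -0.4, 1.1]
grip_width: 1.003
grip_force: 0.0
grasp [460.4 -30.1 199.5] yaw_y 100.78 tilt 0.13
rows target [  21.7 -190.1   -0.6] [ 0.001 -0.002  0.   ] q [-0.32  0.22  1.75  0.    1.17 -2.08]
```

```bash
python3 steer.py '[[22,-185,0,0,0,0],[22,-185,0,0,0,0],[22,-185,0,0,0,0],[22,-185,35,0,0,0],[22,-185,70,0,0,0],[22,-185,80,0,0,0],[22,-185,80,0,0,0],[22,-185,80,0,0,0]]'; python3 - <<'E'
from h import *
c,im=shot('wrist','w6.png')
goto([475,-221,38])
print(pt(c,(280,250),62.5))
E
```

```text
time_s: 9.55
eef_pos: [474.6, -213.6, 276.8]
ee_rot: [0.0, -0.095, 0.996, -0.0]
force: [0.2, -0.4, 0.1]
grip_width: 1.002
grip_force: 0.0
grasp [ 474.9 -213.8  122.2] yaw_y 100.85 tilt 0.13
rows target [ 1.2 -7.2 84.2] [-0.002  0.002  0.   ] q [-0.65  0.44  1.67  0.    1.02 -2.41]
[[ 483.7600267  -213.53128502   62.5       ]]
```

View pics/w6.png

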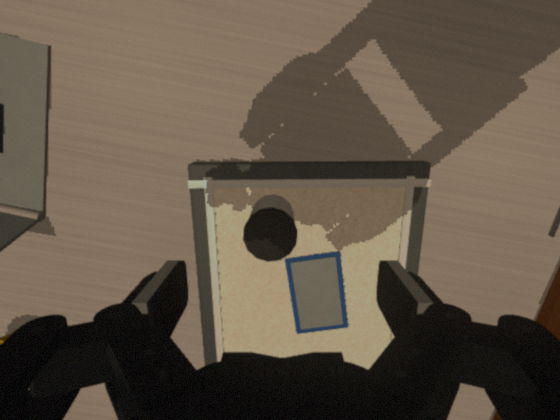

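The can lid is centred at (270,234), and the patch is now fully uncovered with corners (287,260), (339,252), (347,326) and (297,332).

```bash
python3 - <<'E'
from h import *
c=ctrl.calibration('wrist');im=cv2.imread('pics/w6.png')
p=pt(c,(270,234),62.5)[0]; print(p)
for b in blobs(im,(95,90,30),(135,255,255),30)[:2]: print('blue',rect(c,b,12.5))
goto([p[0],p[1],39])
E
```

```text
[ 474.95307504 -221.71133679   62.5       ]
blue (array([ 536.8, -172.9], dtype=float32), array([42.9, 69.1], dtype=float32), 19.3)
grasp [ 474.9 -213.8  122.2] yaw_y 100.85 tilt 0.13
rows target [ 1.3 -7.9 83.2] [-0.002  0.002  0.   ] q [-0.65  0.44  1.67  0.    1.02 -2.41]
```

```bash
python3 steer.py '[[1,-8,20,0,0,0],[1,-8,50,0,0,0],[1,-8,75,0,0,0],[1,-8,83,0,0,0],[1,-8,83,0,0,0]]' 1.0 40
python3 steer.py '[[0,0,0,0,0,0],[0,0,0,0,0,0],[0,0,0,0,0,0],[0,0,0,0,0,0],[0,0,0,0,0,0],[0,0,0,0,0,0],[0,0,0,0,0,0],[0,0,0,0,0,0]]' 0.0 40; python3 -c "
from h import *
goto([475,-221.7,200])"
```

```text
time_s: 10.1
eef_pos: [475.0, -221.9, 193.2]
ee_rot: [0.0, -0.094, 0.996, -0.0]
force: [-0.8, 0.1, 0.1]
grip_width: 1.002
grip_force: 0.0
time_s: 10.9
eef_pos: [474.9, -222.0, 193.4]
ee_rot: [0.0, -0.094, 0.996, -0.0]
force: [-1.2, 2.2, 6.6]
grip_width: 0.379
grip_force: 38.9
grasp [ 475.  -222.    38.4] yaw_y 100.79 tilt 0.04
rows target [  -0.3    0.3 -161.6] [-0.     0.001  0.   ] q [-0.66  0.58  1.72  0.    0.84 -2.42]
```

```bash
python3 steer.py '[[0,0,-40,0,0,0],[0,0,-90,0,0,0],[0,0,-140,0,0,0],[0,0,-161,0,0,0],[0,0,-161,0,0,0],[0,0,-161,0,0,0]]'; python3 -c "
from h import *
goto([429,181,200])"
```

```text
time_s: 11.5
eef_pos: [474.5, -222.0, 353.1]
ee_rot: [-0.0, -0.094, 0.996, 0.0]
force: [-0.9, -0.1, -0.9]
grip_width: 0.379
grip_force: 39.5
grasp [ 474.4 -222.   198.1] yaw_y 100.78 tilt 0.04
rows target [-30.7 404.4  -1.7] [ 0.001 -0.001  0.   ] q [-0.66  0.36  1.58 -0.    1.21 -2.42]
```

```bash
python3 steer.py '[[-31,404,-2,0,0,0],[-31,404,-2,0,0,0],[-31,404,-2,0,0,0],[-31,404,-2,0,0,0],[-31,404,-2,0,0,0],[-31,404,-2,0,0,0],[-31,404,-2,0,0,0],[-31,404,-2,0,0,0]]'; python3 steer.py '[[0,0,0,0,0,0],[0,0,0,0,0,0]]' ; python3 -c "
from h import *
goto([429,181,33])"
```

```text
time_s: 12.3
eef_pos: [429.3, 177.3, 354.1]
ee_rot: [-0.002, -0.094, 0.996, -0.0]
force: [0.9, -0.4, -0.6]
grip_width: 0.372
grip_force: 39.7
time_s: 12.5
eef_pos: [429.8, 176.0, 354.2]
ee_rot: [-0.001, -0.095, 0.995, -0.0]
force: [0.5, -0.1, -0.2]
grip_width: 0.367
grip_force: 39.7
grasp [429.4 175.9 199.2] yaw_y 100.92 tilt 0.17
rows target [ -0.6   5.1 166.2] [-0.    -0.003 -0.   ] q [ 0.14  0.23  1.75 -0.    1.17 -1.63]
```

```bash
python3 steer.py '[[0,5,40,0,0,0],[0,5,90,0,0,0],[0,5,135,0,0,0],[0,5,158,0,0,0],[0,5,165.5,0,0,0],[0,5,165.5,0,0,0],[0,5,165.5,0,0,0]]'; python3 -c "
from h import *
goto([429,181,33])"
python3 steer.py '[[0,0,0,0,0,0],[0,0,0,0,0,0],[0,0,0,0,0,0],[0,0,0,0,0,0]]' 0.7
python3 steer.py '[[0,0,-20,0,0,0],[0,0,-60,0,0,0],[0,0,-110,0,0,0],[0,0,-160,0,0,0],[0,0,-170,0,0,0],[0,0,-170,0,0,0]]'
python3 -c "
from h import *
shot('wrist','w7.png')
goto([627,211.5,150],106.7)"
```

```text
time_s: 13.2
eef_pos: [429.8, 179.8, 191.2]
ee_rot: [0.001, -0.093, 0.996, 0.0]
force: [1.2, 0.8, -0.6]
grip_width: 0.374
grip_force: 39.8
grasp [430.1 179.8  36.2] yaw_y 100.73 tilt 0.1
rows target [0.6 1.3 3.2] [-0.     0.002  0.   ] q [ 0.14  0.49  1.89 -0.    0.76 -1.61]
time_s: 13.6
eef_pos: [429.3, 180.4, 190.5]
ee_rot: [0.0, -0.094, 0.996, 0.0]
force: [0.8, 0.4, -0.0]
grip_width: 0.702
grip_force: 0.0
time_s: 14.2
eef_pos: [429.2, 180.3, 361.5]
ee_rot: [0.002, -0.094, 0.996, 0.0]
force: [0.2, -0.2, -0.8]
grip_width: 0.701
grip_force: 0.0
grasp [429.  180.3 204.7] yaw_y 100.78 tilt 0.01
rows target [-200.3   -6.4   54.7] [ 0.    -0.    -0.103] q [ 0.15  0.23  1.74 -0.    1.18 -1.61]
```

View pics/w7.png

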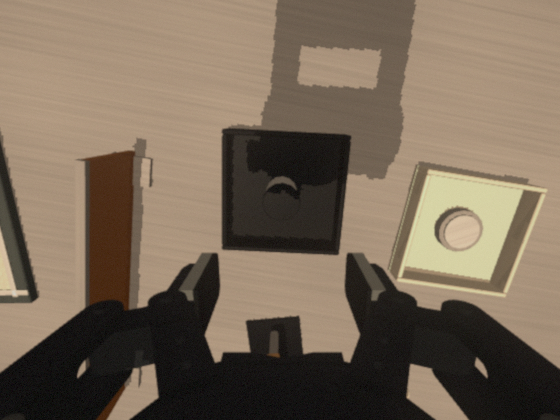

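The can stands upright in the black tray at (281,198) and the cap is still in the white tray at (460,230). Next is the mask.

```bash
python3 steer.py '[[-200,-6,52,0,0,-0.103],[-200,-6,52,0,0,-0.103],[-200,-6,52,0,0,-0.103],[-200,-6,52,0,0,-0.103],[-200,-6,52,0,0,-0.103],[-200,-6,52,0,0,-0.103],[-200,-6,52,0,0,-0.103]]' 1.0; python3 - <<'E'
from h import *
c,im=shot('wrist','w8.png')
for b in blobs(im,(5,130,70),(22,255,255),150)[:3]: print('or',cv2.boundingRect(b),rect(c,b,57))
goto([627,211.5,50],106.7)
E
```

```text
time_s: 14.95
eef_pos: [626.0, 211.8, 307.6]
ee_rot: [-0.001, -0.145, 0.989, -0.0]
force: [0.5, 0.6, -0.2]
grip_width: 0.998
grip_force: 0.0
or (270, 179, 20, 85) (array([628.3, 210.4], dtype=float32), array([14.2, 63.9], dtype=float32), 16.8)
grasp [625.8 211.9 153.5] yaw_y 106.7 tilt 0.02
rows target [ -1.1  -0.7 103.5] [ 0. -0.  0.] q [ 0.15  0.69  1.16  0.    1.29 -1.71]
```

View pics/w8.png

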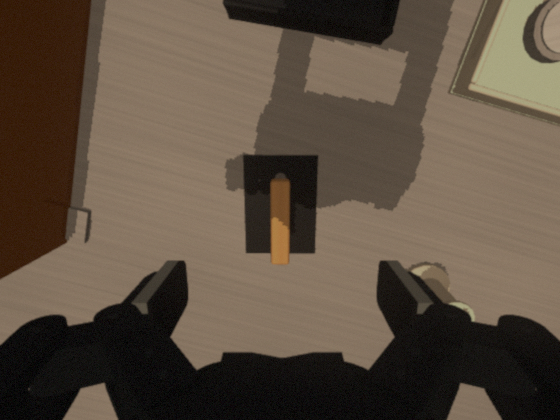

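The mask's handle spans (270,179)-(290,264) at centre, square to the fingers. The thermometer foot at (430,285) is well clear.

```bash
python3 -c "
from h import *
goto([628.3,210.6,50],106.8)"
python3 steer.py '[[-2.6,0.4,35,0,0,0],[-2.6,0.4,75,0,0,0],[-2.6,0.4,97,0,0,0],[-2.6,0.4,102,0,0,0],[-2.6,0.4,102,0,0,0],[-2.6,0.4,102,0,0,0]]' 1.0 60;python3 -c "
from h import *
goto([628.3,210.6,50],106.8)"
python3 steer.py '[[0,0,0,0,0,0],[0,0,0,0,0,0],[0,0,0,0,0,0],[0,0,0,0,0,0],[0,0,0,0,0,0],[0,0,0,0,0,0],[0,0,0,0,0,0],[0,0,0,0,0,0]]' 0.0 60; python3 -c "
from h import *
goto([628.3,210.6,180])"
```

```text
grasp [625.8 211.9 153.5] yaw_y 106.7 tilt 0.02
rows target [ -2.   -1.9 103.5] [ 0.    -0.    -0.002] q [ 0.15  0.69  1.16  0.    1.29 -1.71]
time_s: 15.6
eef_pos: [629.4, 213.0, 208.5]
ee_rot: [0.002, -0.145, 0.989, 0.0]
force: [0.2, -0.2, 1.0]
grip_width: 1.001
grip_force: 0.0
grasp [629.9 213.1  53.5] yaw_y 106.69 tilt 0.19
rows target [ 1.7 -2.   3.5] [-0.     0.003 -0.002] q [ 0.15  0.81  1.23 -0.    1.1  -1.71]
time_s: 16.4
eef_pos: [629.2, 212.9, 206.2]
ee_rot: [-0.0, -0.145, 0.989, -0.0]
force: [0.2, -0.8, -0.8]
grip_width: 0.156
grip_force: 60.3
grasp [629.2 212.9  51.2] yaw_y 106.68 tilt 0.01
rows target [   1.5   -1.9 -128.8] [-0. -0. -0.] q [ 0.15  0.81  1.23 -0.    1.1  -1.71]
```

```bash
python3 steer.py '[[0,0,-20,0,0,0],[0,0,-50,0,0,0],[0,0,-90,0,0,0],[0,0,-130,0,0,0],[0,0,-150,0,0,0],[0,0,-150,0,0,0],[0,0,-150,0,0,0]]'; python3 -c "
from h import *
goto([536.4,-173,200],109.3)"
```

```text
time_s: 17.1
eef_pos: [629.1, 212.9, 355.0]
ee_rot: [-0.001, -0.145, 0.989, 0.0]
force: [0.4, -0.7, -1.9]
grip_width: 0.151
grip_force: 60.1
grasp [628.8 212.9 200. ] yaw_y 106.68 tilt 0.09
rows target [ 1.996e+02 -3.431e+02  2.000e-01] [ 0.    -0.001 -0.046] q [ 0.15  0.66  1.09  0.    1.39 -1.71]
```

```bash
python3 steer.py '[[12,-20,0,0,0,0],[30,-52,0,0,0,0],[50,-86,0,0,0,0],[70,-120,0,0,0,-0.02],[90,-155,0,0,0,-0.03],[110,-189,0,0,0,-0.046],[130,-223,0,0,0,-0.046],[150,-258,0,0,0,-0.046]]'; python3 steer.py '[[25,-33,0,0,0,0],[38,-62,0,0,0,0],[46,-79,0,0,0,0],[50,-83,0,0,0,0],[50,-83,0,0,0,0],[50,-83,0,0,0,0],[50,-83,0,0,0,0]]';python3 - <<'E'
from h import *
goto([536.4,-173,75],109.3)
c,im=shot('wrist','w9.png'); t,it=shot('top','top1.png')
for b in blobs(im,(5,130,70),(22,255,255),150)[:3]: print('or',cv2.boundingRect(b),cv2.minAreaRect(b))
E
```

```text
time_s: 17.9
eef_pos: [558.8, -78.6, 354.2]
ee_rot: [-0.002, -0.168, 0.986, 0.001]
force: [0.3, 0.8, -2.3]
grip_width: 0.15
grip_force: 60.1
time_s: 18.6
eef_pos: [540.1, -171.0, 356.0]
ee_rot: [-0.0, -0.168, 0.986, 0.0]
force: [0.5, 0.5, -0.9]
grip_width: 0.151
grip_force: 60.1
grasp [ 540. -171.  201.] yaw_y 109.4 tilt 0.03
rows target [  4.1  -0.7 126. ] [ 0.    -0.     0.002] q [-0.51  0.44  1.44  0.    1.26 -2.42]
or (422, 142, 138, 193) ((495.0700988769531, 230.33604431152344), (64.0033187866211, 208.4744873046875), 27.21611213684082)
or (265, 210, 36, 146) ((282.5, 282.5), (145.0, 35.0), 90.0)
or (0, 185, 50, 51) ((24.5, 210.0), (50.0, 49.0), 90.0)
```

View pics/w9.png

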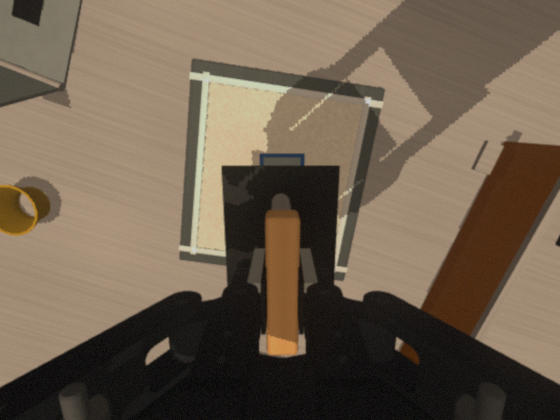

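The mask is level in the grip, with its handle at (265-301, 210-355) and its front plate edge at row 166, columns 222-340. The blue patch edge shows parallel to it at (262-304,154).

```bash
python3 - <<'E'
from h import *
im=cv2.imread('pics/w9.png');c=ctrl.calibration('wrist')
s=ctrl.sense();x=rot(s['ee_rot']).as_matrix();g=s['eef_pos']+155*x[:,2]
h=min(blobs(im,(5,130,70),(22,255,255),150)[:3],key=lambda b:abs(cv2.minAreaRect(b)[0][0]-282))
r=rect(c,h,g[2]+5.8);print('handle',r,'offset from grasp',r[0]-g[:2])
f=pt(c,[(222.5,166),(340,166)],g[2]-48.2)[:,:2];d=f[1]-f[0]
n=np.array([-d[1],d[0]])/np.linalg.norm(d);n=n if n@(g[:2]-f[0])>0 else -n
print('front',f,np.linalg.norm(d),'angle long',np.degrees(np.arctan2(n[1],n[0]))%180,'centre',f.mean(0)+45*n,'g',g)
b=pt(c,[(262,154.5),(304,154.5)],12.5);print('patch short edge',b, b.mean(0)[:2]+35*np.array([np.cos(np.radians(19.3)),np.sin(np.radians(19.3))]))
E
```

```text
handle (array([ 538.8, -172. ], dtype=float32), array([14. , 66.9], dtype=float32), 19.3) offset from grasp [-1.21686278 -0.72919559]
front [[ 508.57679435 -217.02638558]
 [ 487.25611831 -156.74375232]] 63.941904093755795 angle long 19.477596150769347 centre [ 540.34119383 -171.8803481 ] g [ 540.01685057 -171.27080441  201.15622963]
patch short edge [[ 510.87535558 -202.64334521   12.5       ]
 [ 497.20540346 -163.98957986   12.5       ]] [ 537.07341282 -171.74845879]
```

```bash
python3 -c "
from h import *
goto([537,-172.2,75.5],109.3)"
python3 steer.py '[[3,0,20,0,0,0],[3,0,50,0,0,0],[3,0,80,0,0,0],[3,0,100,0,0,0],[3,0,110,0,0,0],[3,0,110,0,0,0],[3,0,110,0,0,0],[3,0,110,0,0,0]]';python3 -c "
from h import *
goto([537,-172.2,75.5],109.3)"
```

```text
grasp [ 540.  -171.3  201.2] yaw_y 109.39 tilt 0.01
rows target [3.200e+00 1.000e-01 1.257e+02] [ 0.    -0.     0.002] q [-0.51  0.44  1.44  0.    1.26 -2.42]
time_s: 19.5
eef_pos: [537.3, -173.2, 247.5]
ee_rot: [0.001, -0.168, 0.986, -0.001]
force: [-0.6, -0.1, -0.5]
grip_width: 0.149
grip_force: 60.2
grasp [ 537.6 -173.3   92.5] yaw_y 109.33 tilt 0.13
rows target [ 0.  1. 17.] [-0.002  0.001  0.001] q [-0.52  0.56  1.56  0.    1.01 -2.43]
```

```bash
python3 steer.py '[[0,1,6,0,0,0],[0,1,12,0,0,0],[0,1,15,0,0,0],[0,1,15,0,0,0],[0,1,15,0,0,0],[0,1,15,0,0,0],[0,1,15,0,0,0],[0,1,15,0,0,0]]';python3 - <<'E'
from h import *
goto([537,-172.2,75.5],109.3)
c,im=shot('wrist','w10.png')
s=ctrl.sense();x=rot(s['ee_rot']).as_matrix();g=s['eef_pos']+155*x[:,2]
for h in blobs(im,(5,130,70),(22,255,255),150)[:4]:
    if abs(cv2.minAreaRect(h)[0][0]-282)<30: print('handle off',rect(c,h,g[2]+5.8)[0]-g[:2],rect(c,h,g[2]+5.8))
t,it=shot('top','top2.png')
for h in blobs(it,(5,130,70),(22,255,255),8)[:6]: print(cv2.boundingRect(h),rect(t,h,70))
cv2.imwrite('pics/fin.png',np.hstack([im[100:420,140:420],cv2.resize(it[160:320,90:380],None,fx=1.8,fy=2)[:320]]))
print(s['force'],s['grip_force'],s['dq'])
E
```

```text
time_s: 20.3
eef_pos: [536.7, -172.2, 231.3]
ee_rot: [0.0, -0.168, 0.986, -0.0]
force: [-0.3, 0.5, -1.7]
grip_width: 0.148
grip_force: 60.2
grasp [ 536.8 -172.2   76.3] yaw_y 109.32 tilt 0.01
rows target [-0.3 -0.1  0.8] [-0.  0.  0.] q [-0.52  0.59  1.57  0.    0.98 -2.43]
handle off [-1.24937692 -0.69426459] (array([ 535.5, -172.9], dtype=float32), array([13.9, 66.9], dtype=float32), 19.4)
(411, 187, 19, 18) (array([ 629.6, -399.6], dtype=float32), array([45.9, 48.3], dtype=float32), 89.3)
[ 0.21801011 -0.2373789  -0.9375069 ] 60.171353816986084 [ 3.13218588e-04  1.23949065e-03 -2.15244258e-04  1.52231916e-05
 -7.09691187e-04 -2.18625654e-04]
```

View pics/fin.png

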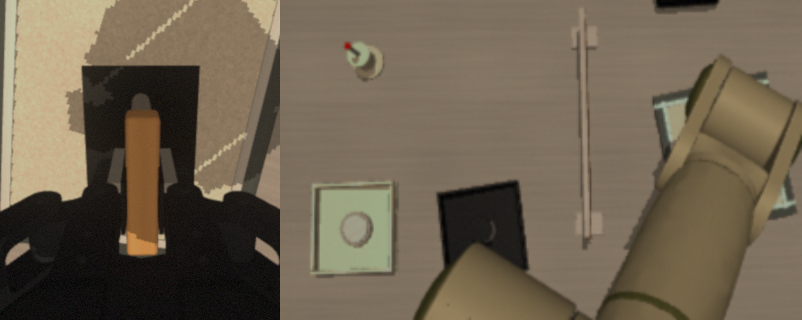

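The mask hovers level about 12 mm above the print and covers the oblong. The cap and can are in their trays, and the thermometer holder has not moved. I'm handing the job in.

```bash
python3 steer.py '[[0,0,0,0,0,0],[0,0,0,0,0,0],[0,0,0,0,0,0]]'; python3 -c "
from rig import ctrl
print(ctrl.finish_job())"
```

```text
time_s: 20.7
eef_pos: [536.7, -172.2, 231.2]
ee_rot: [-0.0, -0.168, 0.986, 0.0]
force: [-0.5, -0.7, -1.6]
grip_width: 0.149
grip_force: 60.2
the job is handed in; nothing more can be done
None
```

I handed the job in at 20.7 s; no verdict came back. My last measurements have the lens cap in the white tray, the film can in the black tray, and the mask gripped level about 12 mm above the print, within about 2 mm of the oblong's centre and under 1° of its long axis.

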